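# Slide the carving board into its notches and lock it

## Task

Slide the carving board along the rails of its cradle by pushing its end with a fingertip, without lifting it, until you feel it drop into the notches and it lies flat down on the rails. Then swing the small wooden turn button on the cradle's side round with a fingertip until it points straight in over the board's edge, up against its stop. Leave the glue bottle, the mallet and the gouge alone.

Things in the scene. Friction and masses are not known exactly. Their poses are not given: they have to be found in the camera images.
- cradle: Fixed pale wood cradle on a 415 x 262 mm baseboard. Origin on the bench top below the centre of the board's home place; x along the rails, the way the board is pushed; y left, z up. Two rails (y 61 to 87 mm either side, x -245 to +150), tops 40 mm above the bench. Outside each a guide (y 87 to 119 mm, top at 57 mm) keeps the board in line with 2 mm play a side.
- home (a point): Where the centre of the board's underside lies when home: on the cradle's centre line, level with the rail tops, 40 mm above the bench. Hidden under the board two pairs of notches 9.5 mm deep cross the rails, centred about 60 mm either side. The board drops 8 mm when within 3 mm of home, and the notch ends then stop it. Sliding takes 2 to 8 N; go slowly near home.
- board: Loose plywood carving board 200 (x) x 170 (y) x 15 mm, 0.4 to 0.85 kg, with a half-carved panel (150 x 90 mm, top 29 mm above the underside) fixed on it. Origin: centre of its underside; axes as the cradle's. Two 8 mm high cleats below (at x = 60, 40 mm wide; x = -60, 20 mm wide) ride on the rails. Starts 60 to 120 mm short of home, underside 48 mm above the bench; 40 when home.
- board_end (a point): Middle of the board's trailing end face, the face to push, 100 mm behind the board's centre and at half its thickness; 55 mm above the bench as it slides, 47 mm when it is down.
- button (a joint): Angle of the turn button: dark wood bar, 62 x 20 x 14 mm, screwed on the cradle's +y guide, underside 57.5 mm above the bench; it clears the board's top (55 mm) only when the board is down. 0: points to the cradle's -x; grows anticlockwise from above; at 1.57 (its stop) it points to -y, straight in over the board. Starts at -0.5 to 0. About 1.2 N at its end moves it; it stays where left.
- button_pivot (a point): Centre of the button's screw on the button's top face, at x = 20, y = 103 mm in the cradle's frame, 71.5 mm above the bench. The bar reaches 52 mm from here to its free end and 10 mm the other way.
- button_tip (a point): The free end of the turn button, at half its thickness.
- glue: White plastic glue bottle with a grey cap, 58 mm diameter, 155 mm tall, standing beyond the cradle's far end (its +x end). Origin at the centre of its underside. Leave alone.
- mallet: Black rubber mallet with a pale wooden handle, about 290 mm long, lying on the bench behind the cradle's near (-x) end. Origin on the bench near the middle of its length, x along the handle towards the head. Leave alone.
- gouge: Carving gouge with a blue handle, about 250 mm long, lying on the bench along the cradle's +y side. Origin on the bench near the middle of its length, x along it towards the blade. Leave alone.

How it is judged:
By the outcome, as a careful person would: the job done as asked, in the order asked, and still so for the second after the job is handed in, with the robot touching nothing.
It also fails if it takes over 48 s, if anything falls off the work surface, if the arm or the gripper's body presses on something with over 40 N, if the wrist force passes 120 N, or if a joint passes its speed limit or range.

## Robot

A 7-joint arm with a two-finger parallel gripper is mounted at the origin on the work surface. World frame = base frame: x ahead of the robot, y to its left, z up, the work surface at z = 0. Lengths are in m, angles in rad, forces in N, time in s.
With the tool pointing down it reaches from about 0.4 to 0.9 m from the base axis. Payload 5.5 kg.
Tool frame: the origin (TCP) lies midway between the tips of the shut fingers; the grasp point (between the pads) lies 19 mm behind it (manip.grip_depth is the distance from the TCP to the grasp point, in m); z points along the fingers, x is the direction in which the jaws open and shut, and the axes are right-handed (so a half turn about z gives the same grasp; the last joint's range is limited). The gripper opens to 92 mm and grips with 3 to 60 N. Pads are 19 mm wide; open, the fingers measure 130 mm over their backs; the gripper's body (75 mm by 190 mm) begins 47 mm behind the grasp point.
Start: joints at [-0.911, 0.501, -0.427, 1.55, 0.221, 1.138, -0.21], TCP at [0.251, 0.6, 0.227] pointing down, gripper open.
Joint ranges: [-2.88, 2.88], [-0.31, 2.03], [-1.54, 1.56], [0.2, 2.42], [-1.41, 4.55], [0.19, 2.02], [-2.57, 2.57]. Speed limits (rad/s): [2.57, 2.57, 3.14, 3.14, 3.14, 3.14, 3.14].

## Interface

Orientations are given as a unit quaternion [x, y, z, w].
In Python, from bench import manip, effector, viewer gives the robot as it stands. Calls block until the motion is done:
- manip.move_pose(position, orientation): joint-space move of the TCP to a pose.
- manip.servo_line(position, ori=None, vel=0.15): straight line of the TCP; ori=None keeps the orientation; vel is the mean speed in m/s.
- manip.movej(angles): joint-space move.
- effector.open_jaws() and effector.close(f_grip=None): open the fingers fully, or close them until they stop; f_grip is the grip in N (None keeps the last).
- manip.sleep(seconds).
- manip.solve_ik(position, orientation): joint angles nearest the present ones, or None.
- viewer.get_image(name): name is "side" or "top"; returns the picture (400x640x3 uint8, red, green, blue); there is no depth.
- viewer.get_calibration(name): a dict with "vfov" (degrees; the focal length in pixels is half the picture's height over the tangent of half this angle, whatever the lens; pixels are square), "cx", "cy" (the principal point, pixels), "dist_coeffs" ([k1, k2, p1, p2, k3] as OpenCV has them; the pictures are not rectified), "eye" and "attitude" of the camera in the world. Camera axes: x right, y down, z forward; pixel columns grow to the right and rows downward; lengths in m; the calibration is good to about 2 mm. A picture is of the moment at which its call begins. get_calibration takes no time and is no camera call.
A pose or a line that the arm cannot do raises manip.PlanningError and nothing moves.
- manip.hand_in(): hands the job in, once; it reports no verdict.
Readings, each from a call of its own:
- manip.current_clock(): time.
- manip.current_q(): joint angles.
- manip.current_joint_velocities(): joint speeds.
- manip.current_tau(): joint torques, N m.
- manip.current_tool_pos(): TCP position.
- manip.current_tcp_rot(): TCP orientation.
- manip.current_force(): force on the tool from outside, world axes, zero at the start.
- manip.current_wrist_torque(): the same for the moment, N m.
- manip.current_finger_gap(): finger opening in m.
Only numpy, scipy, OpenCV 4.12 (cv2) and the standard library are available. Lean on these libraries where they do the work, as an engineer would, in place of code of your own. Each camera call takes 0.05 s, during which the arm holds its last target.

## Working session

There is one attempt and no reset: what is moved stays moved. The work goes in short steps, each a Python script; the robot and the scene stay as the last script left them, time stands still between calls to the robot, and variables do not carry over. Pictures are saved under pics/ and viewed, and the job is handed in when it is done.

```bash
ls; mkdir -p pics
python3 - <<'E'
from bench import manip, effector, viewer
import cv2
for n in("side","top"):
    cv2.imwrite(f"pics/{n}0.png",viewer.get_image(n)[:,:,::-1]); print(viewer.get_calibration(n))
print(manip.current_clock(),manip.current_tool_pos(),manip.current_tcp_rot())
E
```

```text
pics
{'vfov': 52.43501965150685, 'cx': 317.89032223541864, 'cy': 200.77011531034807, 'dist_coeffs': array([-0.05184833,  0.        ,  0.        ,  0.        ,  0.        ]), 'eye': array([ 0.24468088, -0.4151517 ,  0.74945232]), 'attitude': array([ 0.88843065, -0.31213815,  0.1090455 , -0.31838629])}
{'vfov': 45.62502069116006, 'cx': 317.90550133714316, 'cy': 198.36225345823703, 'dist_coeffs': array([-0.10123118,  0.        ,  0.        ,  0.        ,  0.        ]), 'eye': array([0.47447545, 0.02960124, 1.38621068]), 'attitude': array([ 0.7091245 , -0.70357568,  0.03330315, -0.03185276])}
0.1 [0.25100529 0.59888736 0.22576058] [ 8.32595416e-01  5.53880912e-01 -7.60359952e-04  4.79350409e-04]
```

View pics/side0.png

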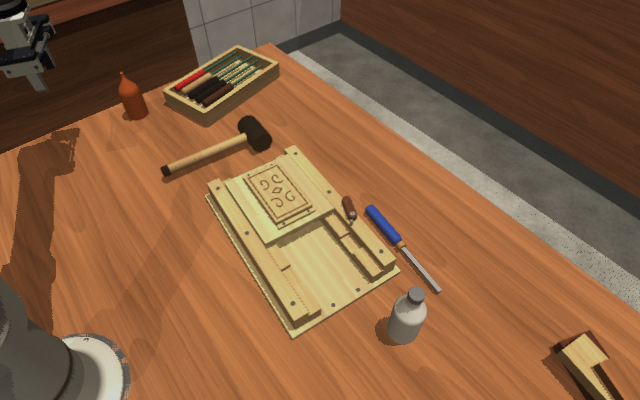

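View pics/top0.png

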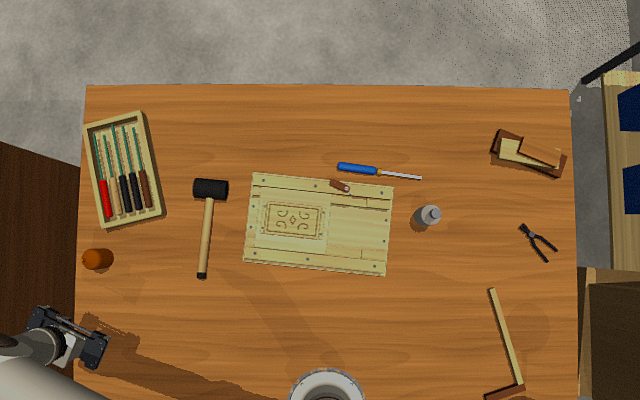

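The top view shows the cradle at about (245–393, 172–275), with its -x end on the left by the mallet. The button is at (340,187). I'll zoom in.

Run:
```python
import cv2
a=cv2.imread("pics/top0.png")[160:285,235:405]; cv2.imwrite("pics/topz.png",cv2.resize(a,None,fx=4.7,fy=4.7,interpolation=cv2.INTER_CUBIC))
a=cv2.imread("pics/side0.png")[140:340,200:445]; cv2.imwrite("pics/sidez.png",cv2.resize(a,None,fx=3,fy=3,interpolation=cv2.INTER_CUBIC))
```

```text
(no output)
```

View pics/topz.png

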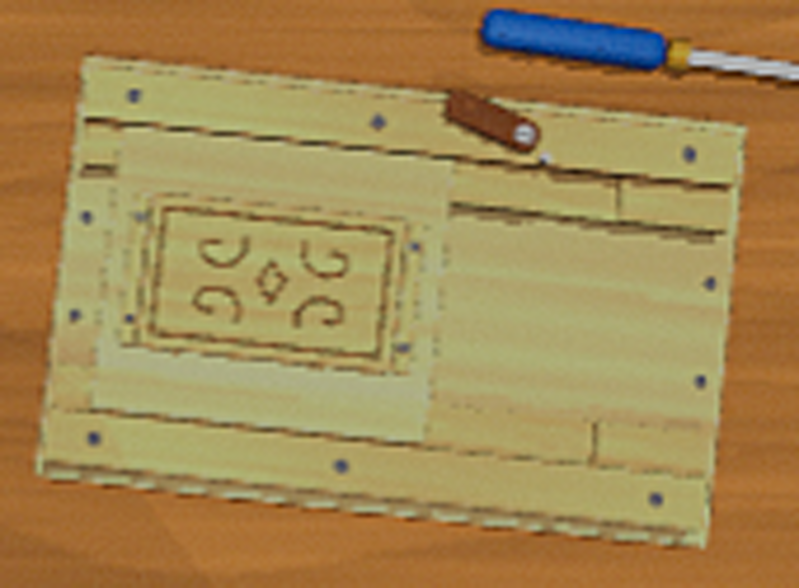

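View pics/sidez.png

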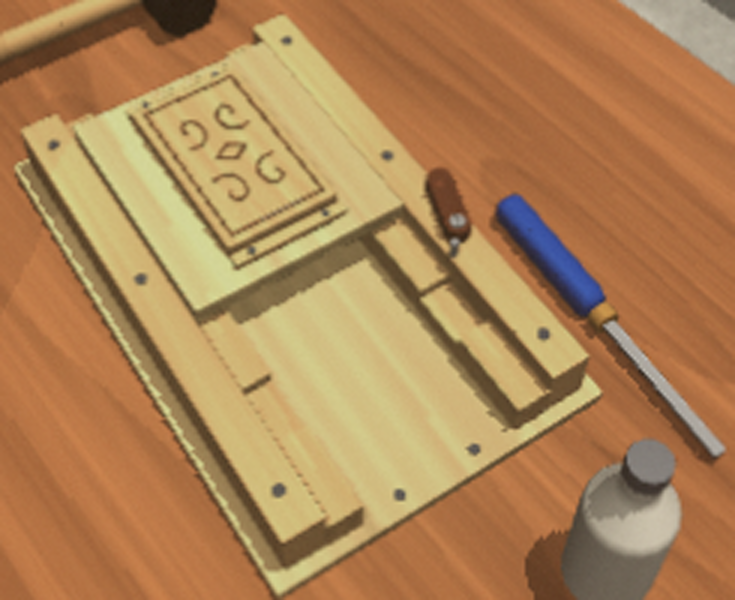

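The zooms show six dark guide screws on the guide tops (z = 57 mm), the grey button pivot at about (346,188) in the top view, and the board. I'll refine these points and cast rays.

```bash
cat > h.py <<'E'
import numpy as np, cv2
from scipy.spatial.transform import Rotation as R
from bench import manip, effector, viewer
def cam(n):
    c=viewer.get_calibration(n); f=200/np.tan(np.radians(c['vfov'])/2)
    return np.array([[f,0,c['cx']],[0,f,c['cy']],[0,0,1]]),c['dist_coeffs'],np.array(c['eye']),R.from_quat(c['attitude']).as_matrix()
def ray(n,p):
    K,d,e,A=cam(n)
    u=cv2.undistortPoints(np.array(p,float).reshape(-1,1,2),K,d).reshape(-1,2)
    return e,np.c_[u,np.ones(len(u))]@A.T
def plane(n,p,z):
    e,v=ray(n,p); return e+v*((z-e[2])/v[:,2])[:,None]
def tri(ps,pt):
    e1,v1=ray('side',[ps]);e2,v2=ray('top',[pt])
    A=np.c_[v1[0],-v2[0]];s=np.linalg.lstsq(A,e2-e1,rcond=None)[0]
    a=e1+s[0]*v1[0];b=e2+s[1]*v2[0];return (a+b)/2,np.linalg.norm(a-b)
def proj(n,P):
    K,d,e,A=cam(n); q=(np.atleast_2d(P)-e)@A
    return cv2.projectPoints(q,np.zeros(3),np.zeros(3),K,d)[0].reshape(-1,2)
def blob(img,p,r=4):  # darkness/blueness weighted centroid
    x,y=map(int,np.round(p)); w=img[y-r:y+r+1,x-r:x+r+1,2].astype(float); w=np.clip(np.median(w)-20-w,0,None)
    g=np.mgrid[-r:r+1,-r:r+1]; return np.array([x+(w*g[1]).sum()/w.sum(),y+(w*g[0]).sum()/w.sum()])
E
python3 - <<'E'
from h import *
np.set_printoptions(precision=4,suppress=True)
T=cv2.imread("pics/top0.png");S=cv2.imread("pics/side0.png")
tz=np.array([[134,95],[377,121],[689,153],[94,438],[341,465],[655,499]])/4.7+[235,160]-.4
sz=np.array([[287,40],[387,155],[543,334],[53,145],[140,279],[279,490]])/3+[200,140]-.33
for i in range(6):
    bt=blob(T,tz[i]);bs=blob(S,sz[i],3)
    P,e=tri(bs,bt); print(bt,bs,plane('top',[bt],.057)[0],plane('side',[bs],.057)[0],P,e)
# pivot screw
for n,I,p,k in(('top',T,np.array([523,133])/4.7+[235,160]-.4,4.7),('side',S,np.array([457,221])/3+[200,140]-.33,3)):
    x,y=np.round(p).astype(int);c=I[y-4:y+5,x-4:x+5].astype(float)
    w=np.clip(c.min(2)-90,0,None); print(n,p); print(w.astype(int))
    print(plane(n,[p],.0715))
print(tri(np.array([457,221])/3+[200,140]-.33,np.array([523,133])/4.7+[235,160]-.4))
E
```

```text
[263.0261 179.8626] [295.0994 153.0405] [0.6485 0.1826 0.057 ] [0.6468 0.1831 0.057 ] [0.6478 0.1831 0.0565] 0.0017460279608544837
[315.0126 185.5202] [328.5799 191.4077] [0.6336 0.0358 0.057 ] [0.6318 0.0366 0.057 ] [0.6328 0.0363 0.0566] 0.001948656127970181
[381.25   192.3848] [380.7268 250.8883] [ 0.6157 -0.1509  0.057 ] [ 0.6131 -0.1501  0.057 ] [ 0.6148 -0.1503  0.0558] 0.002508247112079755
[254.5128 252.8322] [217.4083 187.862 ] [0.4436 0.2028 0.057 ] [0.4418 0.2034 0.057 ] [0.4427 0.2031 0.0568] 0.0018986699240777182
[307.1284 258.7136] [246.4923 232.5898] [0.4287 0.056  0.057 ] [0.4272 0.0566 0.057 ] [0.428  0.0563 0.057 ] 0.0015644256578670743
[374.132  265.7702] [292.4682 302.9599] [ 0.4103 -0.1305  0.057 ] [ 0.4086 -0.1297  0.057 ] [ 0.4095 -0.1301  0.0569] 0.0018971126006530796
top [345.8766 187.8979]
[[ 0  0  0  0  0  7 28 26  8]
 [ 0  0  0  0  0  0  0  4  7]
 [ 0  0  0  0  4  0  0  0 10]
 [ 0  0  0 74 91 84 12  0  1]
 [ 0  0  0 47 42 55 32  0  0]
 [ 0  0  0 78 95 65  9  0  0]
 [ 0  0  0  0  0 12  0  0  8]
 [ 0  0  0  0  0  0  0  2 17]
 [ 0  0  0  0  0  0  1  2 46]]
[[ 0.6259 -0.0503  0.0715]]
side [352.0033 213.3367]
[[ 0  0  0  0  0  0  0  0  0]
 [ 0  0  0  0  0  0  0  0  0]
 [ 0  0  0  0  3  4  0  0  0]
 [ 0  0 27 31 25 47 20  0  0]
 [ 0  0 41 59 37 55 44  0  0]
 [ 0  0 21 60 43 53 30  0  0]
 [ 0  0  0  1  0  0  0  0  0]
 [ 0  0  0  0  0  0  0  0  0]
 [ 0  0  0  0  0  0  0  0  0]]
[[ 0.6233 -0.0507  0.0715]]
(array([ 0.6254, -0.0499,  0.0691]), np.float64(0.0018068175468436145))
```

```bash
cat >> h.py <<'E'
xd=np.array([-.0328,-.3335,0]);xd/=np.linalg.norm(xd);xd=np.r_[(xd+np.array([.4095-.4427,-.1301-.2031,0])/.3348)[:2],0];xd/=np.linalg.norm(xd)
yd=np.array([-xd[1],xd[0],0])
# centreline from screws (mean of the two views), x from pivot
cl=np.array([[.6478,.1831],[.6328,.0363],[.6148,-.1503],[.4427,.2031],[.428,.0563],[.4095,-.1301]])
piv=np.array([.6250,-.0502])
yc=(cl@yd[:2]).reshape(2,3).mean(1).mean()
home=np.r_[xd[:2]*(piv@xd[:2]-.020)+yd[:2]*yc,0]
def c2w(x,y,z): return home+xd*x+yd*y+np.array([0,0,z])
def w2c(P): d=np.atleast_2d(P)-home; return np.c_[d@xd,d@yd,d[:,2]]*1000
def quat(d,flip=False):  # tool down, jaw (tool x) along world dir d
    d=np.array(d)/np.linalg.norm(d)*(-1 if flip else 1); z=np.array([0,0,-1.])
    return R.from_matrix(np.c_[d,np.cross(z,d),z]).as_quat()
E
python3 - <<'E'
from h import *
np.set_printoptions(precision=4,suppress=True)
print(home,xd,yd,"pivot c",w2c(np.r_[piv,.0715]))
print("screws",w2c(np.c_[cl,np.full(6,.057)]))
t=lambda p:np.array(p)/4.7+[235,160]-.4
s=lambda p:np.array(p)/3+[200,140]-.33
print('board front top', w2c(plane('top',t([[450,165],[425,440]]),.063)))
print('board rear  top', w2c(plane('top',t([[118,150],[93,405]]),.063)))
print('side: board front corners', w2c(plane('side',s([[403,207],[200,305]]),.063)), 'rear', w2c(plane('side',s([[78,122],[262,42]]),.063)))
print('base corners', w2c(plane('top',t([[742,128],[706,545],[38,472],[85,60]]),.01)))
T=cv2.imread("pics/top0.png")
hsv=cv2.cvtColor(T,cv2.COLOR_BGR2HSV)
m=((hsv[...,2]<150)&(hsv[...,1]>120)&((hsv[...,0]<12)|(hsv[...,0]>170))).astype(np.uint8)
m[:178]=0;m[195:]=0;m[:,:325]=0;m[:,355:]=0
ys,xs=np.nonzero(m);P=w2c(plane('top',np.c_[xs,ys],.0715)); c=cv2.minAreaRect(np.c_[xs,ys].astype(np.float32))
print(len(xs),c, w2c(plane('top',cv2.boxPoints(c),.0715)), P.mean(0))
for f in (0,1):
  for nm,d in(('y',yd),('x',xd)):
    print(nm,f,manip.solve_ik(c2w(-.25,0,.12),quat(d,f)),manip.solve_ik(c2w(-.01,.07,.062),quat(d,f)))
E
```

```text
[ 0.524  -0.0201  0.    ] [-0.0985 -0.9951  0.    ] [ 0.9951 -0.0985  0.    ] pivot c [[ 20.     103.4706  71.5   ]]
screws [[-214.4113  103.1764   57.    ]
 [ -66.8476  102.7112   57.    ]
 [ 120.6179  103.1814   57.    ]
 [-214.1088 -102.8962   57.    ]
 [ -66.5747 -103.0629   57.    ]
 [ 120.7411 -103.1099   57.    ]]
board front top [[-20.8987  81.6834  63.    ]
 [-18.5968 -81.8145  63.    ]]
board rear  top [[-218.5939   69.5703   63.    ]
 [-215.6953  -82.4212   63.    ]]
side: board front corners [[-15.7864  81.1541  63.    ]
 [-21.2524 -80.9597  63.    ]] rear [[-219.5257  -79.6661   63.    ]
 [-217.6609   81.7197   63.    ]]
base corners [[ 158.2413  129.4783   10.    ]
 [ 160.3683 -128.7041   10.    ]
 [-251.4829 -127.9727   10.    ]
 [-252.7265  128.3164   10.    ]]
74 ((338.8711853027344, 185.16497802734375), (19.596181869506836, 6.498215675354004), 23.962491989135742) [[-28.952  109.6668  71.5   ]
 [-23.3677 127.0409  71.5   ]
 [ 28.551  110.1412  71.5   ]
 [ 22.9066  92.81    71.5   ]] [ -2.8261 110.1671  71.5   ]
y 0 [-0.3693  0.4933 -0.0916  1.7925  0.0573  0.8584 -0.5862] [-0.0792  0.5749  0.0818  1.8233 -0.0655  0.746  -0.061 ]
x 0 [-0.6228  0.4996  0.2374  1.8019 -0.1495  0.8576 -1.9847] [-0.222   0.5881  0.2695  1.8286 -0.2175  0.7537 -1.5058]
y 1 [ 0.0571  0.5842 -0.6638  1.7772  0.437   0.9321  2.2503] [-0.8524  1.1341  1.3484  1.8481 -1.1917  1.2577 -2.3546]
x 1 [-0.1624  0.5184 -0.3624  1.7849  0.2299  0.8799  0.8436] [ 0.1412  0.5837 -0.2059  1.8151  0.1644  0.7593  1.321 ]
```

All of the measurements agree. The screw rows are 206 mm apart, the pivot is at y = 103.5 and the board is 198 mm long. The board's centre is at x ≈ -118.5, so its trailing end is at about -218.5. The button is at about -0.32 rad. Now for the push.

Run:
```python
from h import *
np.set_printoptions(precision=2,suppress=True)
q=quat(yd)
effector.close(10)
manip.move_pose(c2w(-.245,0,.15),q)
print(manip.current_clock())
manip.servo_line(c2w(-.245,0,.046),q,vel=.12)
f0=manip.current_force();print(f0,manip.current_finger_gap())
for i in range(12):
    x=-.243+.0025*i
    manip.servo_line(c2w(x,0,.046),q,vel=.04)
    f=manip.current_force()-f0; print(w2c(manip.current_tool_pos())[0],f@xd,f@yd,f[2])
    if f@xd<-1: break
print(manip.current_clock())
cv2.imwrite("pics/t1.png",cv2.resize(viewer.get_image("top")[140:300,220:420,::-1],None,fx=4,fy=4))
```

```text
3.3
[ 1.32 -0.09  0.73] 0.0005996952990895167
[-242.98    0.55   46.77] 0.5644794262398626 -0.37729436928102117 -0.5351601438872176
[-240.17    0.06   46.11] 0.12844309257293782 -1.2363995287416416 -0.3855970971452388
[-237.67    0.01   45.94] 0.6299856361794985 -2.0704779265199975 -0.45230508076032483
[-235.22    0.03   45.96] 0.6007037577465035 -1.363947862757571 -0.7054259601291656
[-232.7     0.04   46.  ] 0.5807563607464664 -1.4803273751646655 -0.42301082139772883
[-230.18    0.03   45.98] 0.9891206411838943 -1.3202378429380983 -0.15927694719003616
[-228.52   -0.     46.06] -2.206380689701601 -0.9469587794458798 -1.4372654645669132
6.0667
```

View pics/t1.png

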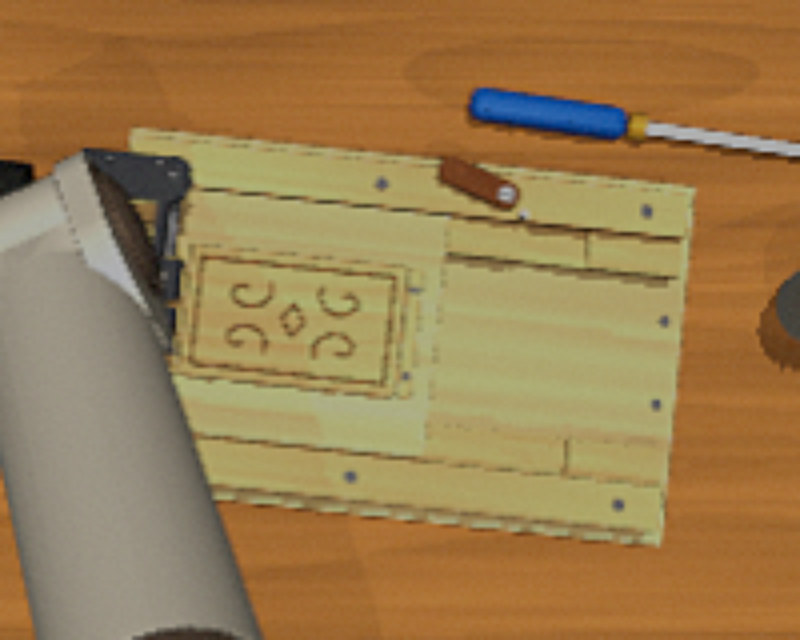

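The finger touched the end face at TCP x = -228.5, as predicted; the top view shows it behind the board with the button clear. I'll slide to 12 mm short of home, then creep.

Run:
```python
from h import *
np.set_printoptions(precision=2,suppress=True)
q=quat(yd)
for x in (-.19,-.15,-.122):
    manip.servo_line(c2w(x,0,.046),q,vel=.05)
    f=manip.current_force(); print(w2c(manip.current_tool_pos())[0],f@xd,f@yd,f[2])
print(manip.current_clock())
x=-.122
for i in range(14):
    x+=.0015
    manip.servo_line(c2w(x,0,.046),q,vel=.015)
    f=manip.current_force(); print(w2c(manip.current_tool_pos())[0],f@xd,f@yd,f[2],manip.current_clock())
    if f@xd<-13: break
cv2.imwrite("pics/t2.png",cv2.resize(viewer.get_image("top")[140:300,220:420,::-1],None,fx=4,fy=4))
cv2.imwrite("pics/s2.png",cv2.resize(viewer.get_image("side")[140:340,200:445,::-1],None,fx=3,fy=3))
```

```text
[-188.84   -0.15   45.84] -0.08182197605515752 0.6632834940947707 0.21254063073430338
[-149.37    0.16   46.1 ] -1.1817287927076552 0.2761282898802962 -0.6280785824036539
[-120.64   -0.12   45.87] 1.1270777625599055 0.015120283402768627 0.49990979521211043
8.6833
[-120.13   -0.16   45.87] 0.7780638819558807 0.0477662282458216 -0.9693146479151217 8.9333
[-119.43   -0.11   45.91] -2.2860031286301066 0.07918995214011089 -1.5084593825232153 9.1833
[-117.72   -0.12   45.93] -2.625499053961423 -0.12231464420540714 -2.074018448425814 9.4333
[-115.81   -0.06   45.96] -3.6167881614428774 -0.6556011969787137 -1.7742416637110412 9.6833
[-114.16   -0.03   45.95] -1.7518772651084518 0.6078038462213232 -1.1411208849278782 9.9333
[-112.05    0.09   46.05] 0.6882568491427982 -0.9179725794286182 0.614336510770482 10.1833
[-111.44    0.1    46.06] -1.5732740495424322 -0.774020598896088 -0.3199125788053006 10.4333
[-110.3     0.1    46.09] -3.159575846823222 -0.5732931312252814 0.2659601162373285 10.6833
[-108.62    0.04   46.04] -3.7114620246878394 1.028643423231557 -0.3843072337446522 10.9333
[-107.3     0.2    46.07] -4.042457306260955 1.336029871666506 -1.1887462900119414 11.1833
[-107.23    0.23   46.11] -7.500144541769341 0.5808676593349691 -2.302406832791984 11.4333
[-107.21    0.23   46.2 ] -11.426543596466004 1.002283456823237 -2.6472636207485865 11.6833
[-107.13    0.22   46.32] -13.945046465970483 0.3529423410059164 -2.4109935529889794 11.9333
```

View pics/t2.png

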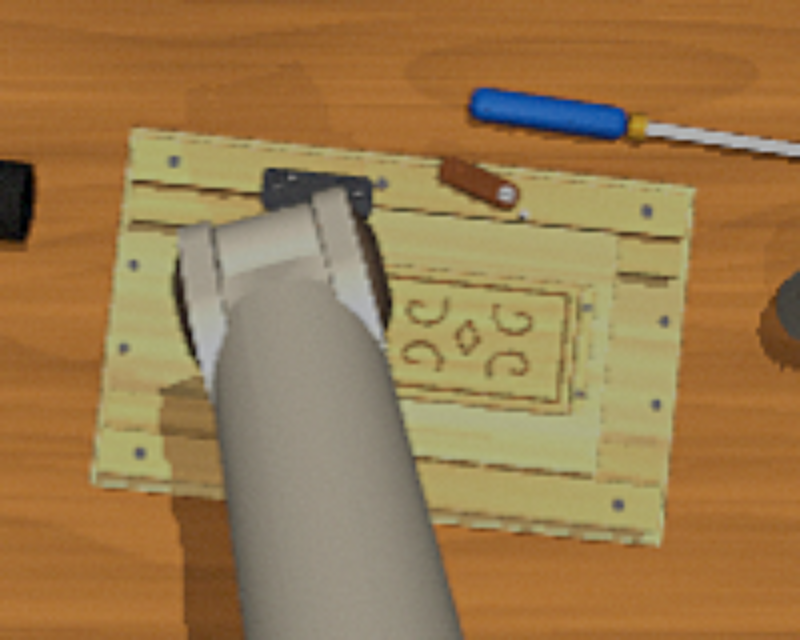

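View pics/s2.png

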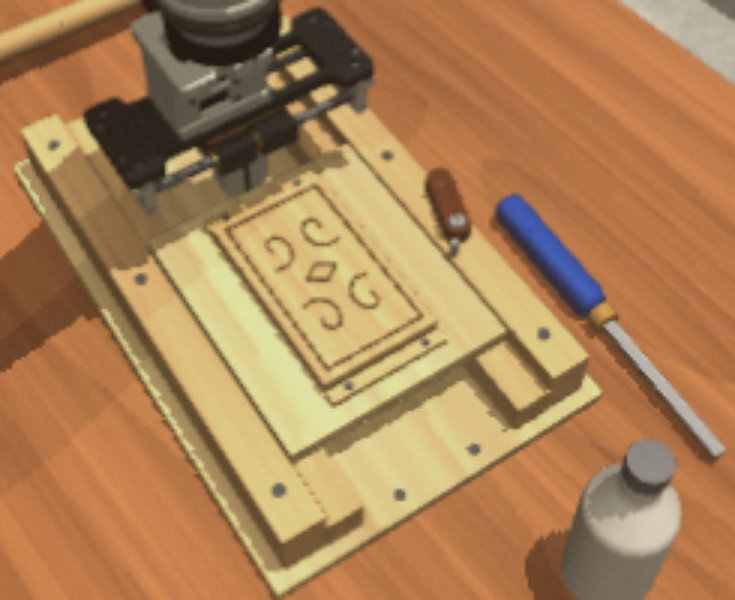

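The push force rose against a hard stop at TCP x = -107.2, so the cleats are at the notch ends. In the side view the board's front edge is near the rail ends and its top sits below the guide tops. I'll back off and check its height.

Run:
```python
from h import *
np.set_printoptions(precision=2,suppress=True)
q=quat(yd)
manip.servo_line(c2w(-.135,0,.046),q,vel=.08)
manip.servo_line(c2w(-.135,0,.11),q,vel=.15)
f=manip.current_force(); print(f,manip.current_clock())
T=viewer.get_image("top")[:,:,::-1];S=viewer.get_image("side")[:,:,::-1]
cv2.imwrite("pics/t3f.png",T);cv2.imwrite("pics/s3f.png",S)
cv2.imwrite("pics/t3.png",cv2.resize(T[180:280,300:420],None,fx=6,fy=6,interpolation=cv2.INTER_CUBIC))
cv2.imwrite("pics/s3.png",cv2.resize(S[180:320,240:400],None,fx=4.5,fy=4.5,interpolation=cv2.INTER_CUBIC))
```

```text
[-0.62  0.29 -0.49] 13.1667
```

View pics/t3.png

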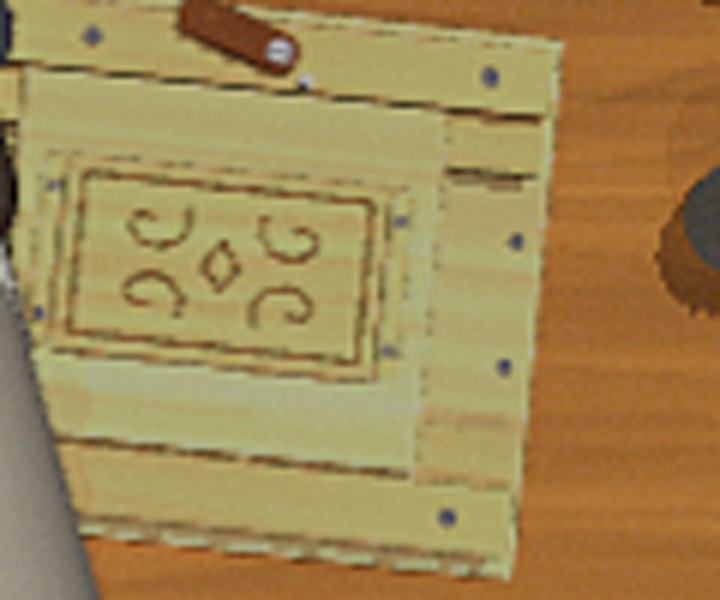

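View pics/s3.png

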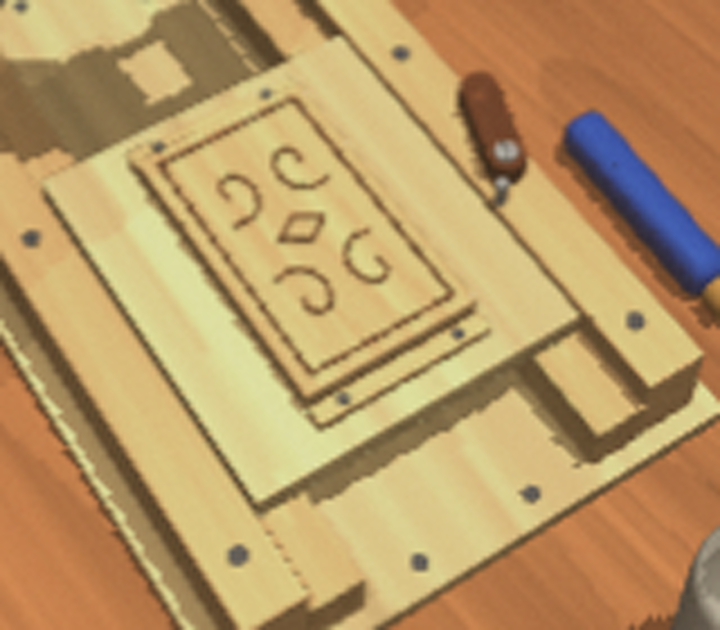

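Run:
```python
from h import *
np.set_printoptions(precision=2,suppress=True)
T=cv2.imread("pics/t3f.png");S=cv2.imread("pics/s3f.png")
t=lambda p:np.array(p)/6+[300,180]-.4
s=lambda p:np.array(p)/4.5+[240,180]-.4
for a,b in zip([(400,221),(390,351),(54,185),(38,313)],[(458,333),(343,398),(265,93),(158,147)]):
    a,b=blob(T,t(a),2),blob(S,s(b),2); P,e=tri(b,a); print(a,b,w2c(P)[0],e*1000, w2c(plane('top',[a],.055))[0],w2c(plane('side',[b],.055))[0])
print(w2c(plane('top',t([(444,112),(412,473)]),.055)), w2c(plane('side',s([(580,322),(262,508),(42,183),(343,38)]),.055)))
```

```text
[365.7  216.62] [340.96 253.4 ] [83.52 30.75 60.2 ] 1.2324751631055222 [84.33 31.63 55.  ] [80.71 32.23 55.  ]
[364.15 238.  ] [315.51 267.77] [ 84.67 -29.49  62.7 ] 2.1438421862745884 [ 85.9  -28.38  55.  ] [ 80.47 -28.14  55.  ]
[309.22 210.35] [298.63 200.47] [-75.56  30.33  64.1 ] 3.129201025500622 [-75.11  32.34  55.  ] [-82.75  32.44  55.  ]
[305.97 231.61] [274.74 212.34] [-77.95 -28.92  60.97] 2.072528215452234 [-77.71 -27.85  55.  ] [-82.66 -28.07  55.  ]
[[101.47  85.47  55.  ]
 [102.98 -83.76  55.  ]] [[106.68  81.5   55.  ]
 [106.83 -84.43  55.  ]
 [-94.12 -84.66  55.  ]
 [-92.6   84.02  55.  ]]
```

The triangulated heights of about 62 mm may come from proud screws, or they may mean the board has not dropped. I'll compare with the first pictures, where the board was certainly up.

Run:
```python
from h import *
np.set_printoptions(precision=2,suppress=True)
def feats(T,S,t,s,at,as_):
    for a,b in zip(at,as_):
        r=[]
        a,b=t(a),s(b)
        if 1: a2,b2=blob(T,a,2),blob(S,b,2)
        for x,y in((a,b),(a2,b2)):
            P,e=tri(y,x); r.append((w2c(P)[0],round(e*1000,1)))
        print(r)
T=cv2.imread("pics/top0.png");S=cv2.imread("pics/side0.png")
print('start'); feats(T,S,lambda p:np.array(p)/4.7+[235,160]-.4,lambda p:np.array(p)/3+[200,140]-.33,
 [(415,246),(403,348),(140,217),(129,319)],[(325,213),(251,252),(217,72),(146,104)])
# panel inner rectangle corners (drawn line) start
feats(T,S,lambda p:np.array(p)/4.7+[235,160]-.4,lambda p:np.array(p)/3+[200,140]-.33,[(393,232),(381,356),(163,207),(150,334)],[(324,194),(237,236),(231,75),(154,110)])
T=cv2.imread("pics/t3f.png");S=cv2.imread("pics/s3f.png")
print('now'); feats(T,S,lambda p:np.array(p)/6+[300,180]-.4,lambda p:np.array(p)/4.5+[240,180]-.4,
 [(400,221),(390,351),(54,185),(38,313)],[(458,333),(343,398),(265,93),(158,147)])
feats(T,S,lambda p:np.array(p)/6+[300,180]-.4,lambda p:np.array(p)/4.5+[240,180]-.4,[(375,204),(358,363),(85,171),(69,331)],[(453,296),(315,372),(294,99),(163,160)])
for tag,sc,o,c in(('0',3,(200,140),0),('3f',4.5,(240,180),0)):
    I=cv2.imread(f"pics/side{tag}.png" if tag=='0' else "pics/s3f.png")
    y,x=(195,275) if tag=='0' else (210,250)
cv2.imwrite("pics/cmp.png",np.hstack([cv2.resize(cv2.imread("pics/side0.png")[190:255,240:340],(390,254),interpolation=2),cv2.resize(cv2.imread("pics/s3f.png")[245:310,280:380],(390,254),interpolation=2)]))
```

```text
start
[(array([-37.06,  30.01,  69.33]), np.float64(2.3)), (array([-37.36,  29.41,  70.74]), np.float64(2.6))]
[(array([-37.63, -30.36,  67.16]), np.float64(2.0)), (array([-37.71, -29.91,  66.06]), np.float64(1.3))]
[(array([-199.62,   30.96,   72.19]), np.float64(0.8)), (array([-198.32,   31.29,   69.38]), np.float64(0.5))]
[(array([-199.38,  -30.12,   72.03]), np.float64(0.6)), (array([-199.33,  -30.17,   71.35]), np.float64(1.4))]
[(array([-50.63,  37.15,  71.7 ]), np.float64(1.3)), (array([-53.21,  37.42,  69.26]), np.float64(1.7))]
[(array([-49.51, -35.4 ,  75.72]), np.float64(0.4)), (array([-51.92, -33.3 ,  74.85]), np.float64(1.2))]
[(array([-186.57,   37.34,   76.55]), np.float64(0.6)), (array([-185.1,   36.9,   73.4]), np.float64(0.9))]
[(array([-183.76,  -34.13,   80.99]), np.float64(7.0)), (array([-179.94,  -34.71,   84.53]), np.float64(2.1))]
now
[(array([84.84, 31.14, 60.94]), np.float64(1.8)), (array([83.52, 30.75, 60.2 ]), np.float64(1.2))]
[(array([ 85.88, -29.61,  63.51]), np.float64(2.0)), (array([ 84.67, -29.49,  62.7 ]), np.float64(2.1))]
[(array([-77.09,  30.35,  63.14]), np.float64(2.3)), (array([-75.56,  30.33,  64.1 ]), np.float64(3.1))]
[(array([-77.93, -29.18,  61.39]), np.float64(1.7)), (array([-77.95, -28.92,  60.97]), np.float64(2.1))]
[(array([71.77, 37.24, 68.74]), np.float64(1.8)), (array([70.22, 35.13, 71.03]), np.float64(1.9))]
[(array([ 71.55, -35.81,  70.3 ]), np.float64(0.1)), (array([ 68.41, -34.35,  67.49]), np.float64(1.3))]
[(array([-63.32,  38.29,  67.26]), np.float64(1.8)), (array([-60.36,  37.34,  67.49]), np.float64(1.2))]
[(array([-62.24, -35.22,  72.5 ]), np.float64(0.2)), (array([-61.77, -34.69,  73.48]), np.float64(2.0))]
```

View pics/cmp.png

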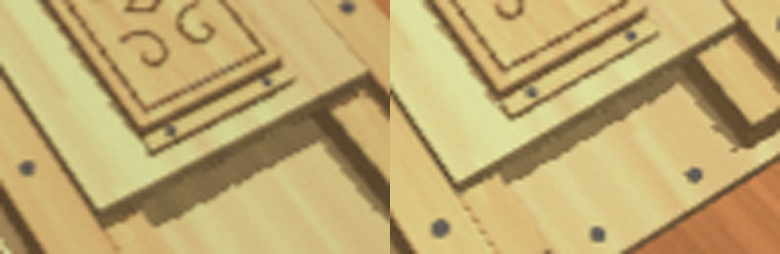

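Every board feature fell by about 8 mm at both ends (screws from 70.2 to 62.3 mm), so the board is down and flat, centred about 2 mm past nominal against the notch ends. Next is the button, with the finger's flat side kept square to the bar.

```bash
cat >> h.py <<'E'
def bpose(th,off=.0,r=.032,z=.064):
    u=-np.cos(th)*xd-np.sin(th)*yd; n=np.sin(th)*xd-np.cos(th)*yd
    P=c2w(.020,.1033,z)+r*u-(.0195+off)*n
    return P,quat(u,True),n
E
python3 - <<'E'
from h import *
np.set_printoptions(precision=2,suppress=True)
t0=-.32
P,q,n=bpose(t0,.016)
for th in np.arange(t0,1.7,.3): print(th,w2c(bpose(th)[0])[0],manip.solve_ik(*bpose(th)[:2]))
manip.servo_line(c2w(-.135,0,.14),vel=.15)
manip.move_pose(P+[0,0,.07],q); print(manip.current_q(),manip.current_clock())
manip.servo_line(P,q,vel=.08)
print(w2c(manip.current_tool_pos())[0],manip.current_force(),manip.current_clock())
T=viewer.get_image("top")[:,:,::-1];S=viewer.get_image("side")[:,:,::-1]
cv2.imwrite("pics/ts4.png",np.vstack([cv2.resize(T[160:240,300:400],(375,300)),cv2.resize(S[170:250,300:400],(375,300))]))
E
```

```text
-0.32 [ -4.24 131.88  64.  ] [-0.25  0.69  0.36  1.67 -0.3   0.84 -1.75]
-0.020000000000000018 [-11.6  123.44  64.  ] [-0.22  0.66  0.29  1.69 -0.24  0.83 -1.51]
0.27999999999999997 [-16.14 113.2   64.  ] [-0.18  0.64  0.22  1.71 -0.18  0.81 -1.27]
0.5799999999999998 [-17.45 102.07  64.  ] [-0.14  0.62  0.15  1.74 -0.13  0.79 -1.01]
0.8799999999999999 [-15.42  91.06  64.  ] [-0.09  0.6   0.09  1.77 -0.07  0.78 -0.75]
1.18 [-10.22  81.14  64.  ] [-0.04  0.59  0.03  1.79 -0.02  0.76 -0.48]
1.4799999999999998 [-2.32 73.2  64.  ] [ 0.02  0.58 -0.03  1.81  0.03  0.75 -0.21]
[-0.23  0.62  0.35  1.59 -0.24  0.98 -1.79] 14.875
[  0.84 147.67  64.59] [ 1.07 -0.27  0.71] 15.9
```

View pics/ts4.png

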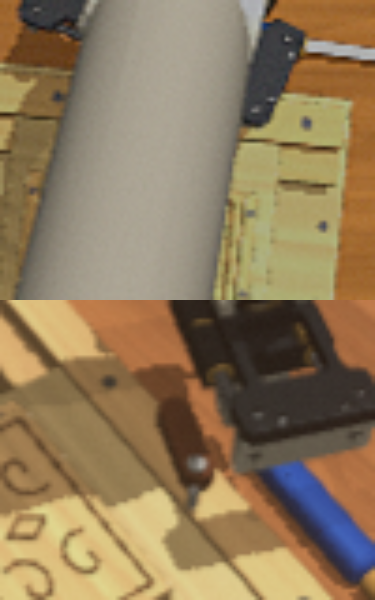

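The side view shows the gripper outside the button with the bar untouched and the gouge well below. Now I'll swing it.

Run:
```python
from h import *
np.set_printoptions(precision=2,suppress=True)
t0=-.32
P,q,n=bpose(t0,0)
f0=manip.current_force()
manip.servo_line(P,q,vel=.03)
f=manip.current_force()-f0;print(f@n,f[2],manip.current_clock())
for th in list(np.arange(t0+.15,1.5,.15))+[1.5,1.54,1.57,1.59,1.61,1.63,1.65]:
    P,q,n=bpose(th); manip.servo_line(P,q,vel=.025)
    f=manip.current_force()-f0; print(round(th,2),w2c(manip.current_tool_pos())[0],'fn',round(f@n,2),'fz',round(f[2],2),round(manip.current_clock(),2))
    if th>1.5 and f@n<-6: break
    if abs(f).max()>20: break
T=viewer.get_image("top")[:,:,::-1];S=viewer.get_image("side")[:,:,::-1]
cv2.imwrite("pics/ts5.png",np.hstack([cv2.resize(T[160:240,300:400],(375,300)),cv2.resize(S[170:250,300:400],(375,300))]))
```

```text
-0.8013753621729662 -0.250284206734 16.6833
-0.17 [ -7.98 128.11  64.09] fn -0.16 fz -0.76 17.06
-0.02 [-11.43 123.51  64.04] fn -0.11 fz 0.42 17.43
0.13 [-14.18 118.54  64.01] fn -0.43 fz -0.14 17.81
0.28 [-16.1  113.2   63.99] fn 0.32 fz -0.1 18.18
0.43 [-17.14 107.7   63.99] fn -0.73 fz 0.72 18.56
0.58 [-17.44 102.11  64.  ] fn -0.25 fz 0.86 18.93
0.73 [-16.85  96.45  63.95] fn -0.02 fz 0.51 19.31
0.88 [-15.43  91.03  63.97] fn 1.03 fz 0.91 19.68
1.03 [-13.19  85.86  63.98] fn 0.35 fz 0.35 20.06
1.18 [-10.25  81.05  63.95] fn 0.67 fz 0.71 20.43
1.33 [-6.57 76.77 63.92] fn -0.49 fz -0.26 20.81
1.48 [-2.26 73.09 63.9 ] fn -0.23 fz 0.77 21.18
1.5 [-1.89 72.74 63.94] fn -1.29 fz -1.01 21.43
1.54 [-0.58 71.87 63.94] fn -1.53 fz 1.11 21.68
1.57 [-0.23 71.46 63.99] fn -3.33 fz -1.26 21.93
1.59 [-0.09 71.2  64.07] fn -5.5 fz -1.88 22.18
1.61 [-0.1  70.95 64.08] fn -5.34 fz -1.52 22.43
1.63 [-0.14 70.67 64.12] fn -6.78 fz -2.1 22.68
```

View pics/ts5.png

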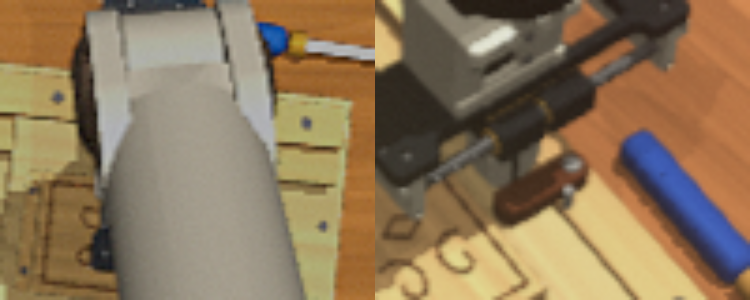

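The force rose and motion stopped at TCP x ≈ -0.1, which puts the bar on its stop; the side view shows it pointing in over the board. I'll retreat and check.

Run:
```python
from h import *
np.set_printoptions(precision=2,suppress=True)
q=quat(yd)
manip.servo_line(c2w(-.018,.071,.064),vel=.06)
manip.servo_line(c2w(-.018,.071,.15),vel=.15)
manip.move_pose(c2w(-.28,-.05,.22),q)
print(manip.current_force(),manip.current_clock())
T=viewer.get_image("top")[:,:,::-1];S=viewer.get_image("side")[:,:,::-1]
cv2.imwrite("pics/t6f.png",T);cv2.imwrite("pics/s6f.png",S)
cv2.imwrite("pics/t6.png",cv2.resize(T[155:285,290:420],None,fx=4.6,fy=4.6,interpolation=2));cv2.imwrite("pics/s6.png",cv2.resize(S[130:350,200:460],None,fx=2.7,fy=2.7,interpolation=2))
for n,I in(('top',T),('side',S)):
    hsv=cv2.cvtColor(np.ascontiguousarray(I),cv2.COLOR_BGR2HSV)
    m=((hsv[...,2]<150)&(hsv[...,1]>120)&((hsv[...,0]<12)|(hsv[...,0]>170))).astype(np.uint8)
    c=proj(n,c2w(.02,.08,.0715))[0].astype(int); k=np.zeros_like(m);k[c[1]-14:c[1]+15,c[0]-16:c[0]+17]=1;m&=k
    N,l,st,_=cv2.connectedComponentsWithStats(m); b=1+st[1:,4].argmax()
    ys,xs=np.nonzero(l==b); r=cv2.minAreaRect(np.c_[xs,ys].astype(np.float32)); print(n,len(xs),w2c(plane(n,cv2.boxPoints(r),.0715 if n=='top' else .0715)))
```

```text
[-0.9  -0.23  0.43] 25.1417
top 71 [[ 9.85 53.67 71.5 ]
 [12.66 98.57 71.5 ]
 [30.93 97.49 71.5 ]
 [28.06 52.59 71.5 ]]
side 101 [[ 15.63  53.79  71.5 ]
 [ 14.64 107.26  71.5 ]
 [ 30.73 103.85  71.5 ]
 [ 31.35  51.04  71.5 ]]
```

View pics/t6.png

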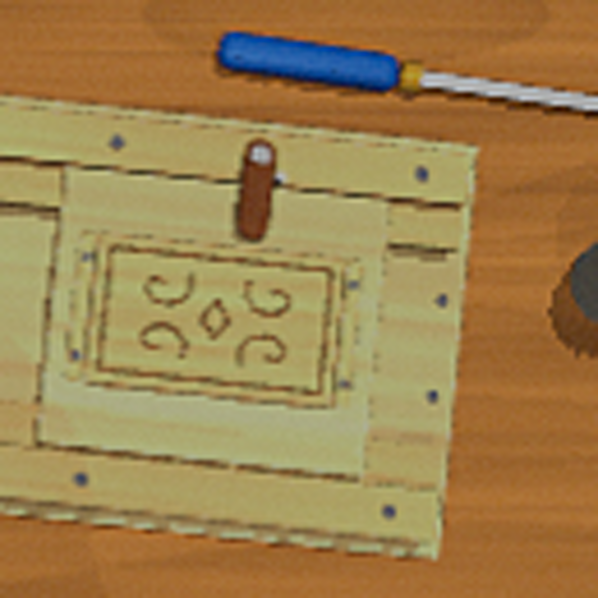

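View pics/s6.png

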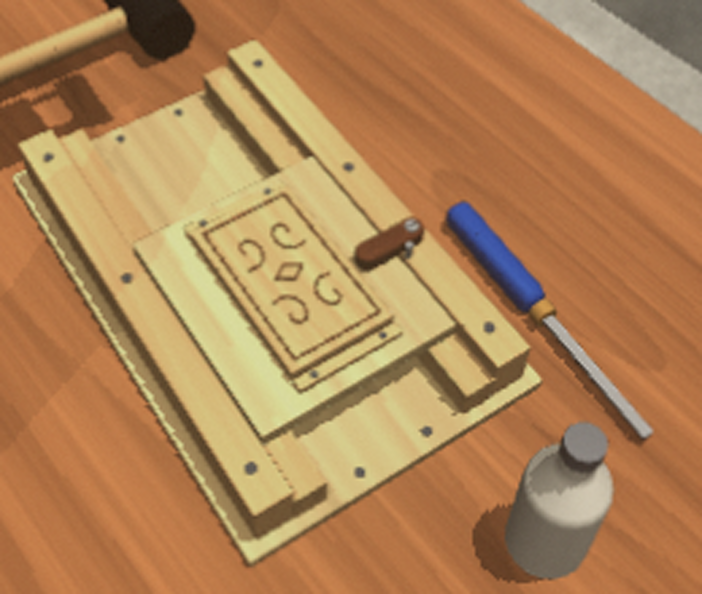

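Both views show the bar pointing straight in against its peg, with its tip at (19,53) mm in the cradle frame. The board is flat, and the bottle, mallet and gouge are where they were.

Run:
```python
from h import *
manip.hand_in(); print(manip.current_clock())
```

```text
the job is handed in; nothing more can be done
the job is handed in; nothing more can be done
```

I slid the board home by pushing its trailing end until it dropped into the notches, then swung the turn button round to its stop and handed the job in. My last clock reading was 25.1 s of the 48 s allowed.

**Board:** It slid about 120 mm with a push of a few newtons. Near home the force climbed to 14 N against a hard stop with the board about 2 mm past the nominal centre. The board's screws read about 8 mm lower than at the start, at both ends. The panel corners read about 6 mm lower, but I could place those less exactly.

**Button:** Force rose to about 7 N while motion stopped, with the finger where the 1.57 rad stop should be. The top view puts the button's tip at about x = 19, y = 53 mm in the cradle's frame, so it points straight in to within a few degrees, and it passes clear over the board.

**Checks that disagreed:**
- The board screws' absolute heights came out about 7 mm above the nominal board top, both before and after the drop. They probably sit on a raised border, so I relied on the change in height instead.
- The side view put the button's edges 2 to 5 mm further along x than the top view. Its sides are visible in that view and stretch the outline.

The glue bottle, mallet and gouge were not touched, and the arm was clear of everything when I handed in.

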